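# Turn the inspected bearing's status flag from red to green

### The job

The ball bearing has passed inspection: on its station, flip the hinged flag over from its red face until it lies fully flat with its green face up. Push it gently with the fingertips or the outside of the fingers, never pinching it, and leave the other two flags and the parts on the stations as they are.

Things in the scene. Friction and masses are not known exactly. Their poses are not given: they have to be found in the camera images.
- bearing_station: Fixed station that the ball bearing lies on: grey plate 196 x 90 x 8 mm, x = -55 to +141 mm; the part lies at x = 96 on pads. Origin on the bench under the flag's hinge; x points away from the robot (turned up to 0.2 rad), y along the hinge, z up. Aluminium cheeks at y = +-38 mm, 70 mm high. Three stations stand side by side, about 155 mm apart; which is where changes.
- bearing_hinge (a point): Middle of the hinge line of the bearing's flag, 60 mm above the bench; axes as the station's. The hinge has a little friction and damping: it turns with about 0.5 N at the fin. Let go within about 30 degrees of upright the flag stays there; well outside that it drops slowly (1 to 4 s) to the nearer flat position, on rubber-capped rests 45 mm either side of the hinge.
- bearing_flag (a joint): Flag angle (rad). 0 (start): level towards the robot (station -x), red face with white bar up; pi/2: upright; pi: level towards the part (+x), green face with white spot up. Paddle 60 mm wide, 6 thick, reaching 52 mm from the hinge line.
- bearing_fin (a point): Middle of the edge of the fin on the red face, turns with the flag. The black fin, 44 mm wide, 6 thick, stands square to the paddle, 38 mm from the hinge line each way: at angle 0 it stands up to 98 mm above the bench.
- bearing_tip (a point): Middle of the free edge of the bearing's flag, turns with it. Pushing the fin's upper part to station +x swings it over and down and raises the paddle; the fingers are then between paddle and fin and must come round to the robot's side of the paddle to push it on over.
- rod_station: a flag station like the bearing's, same sizes and axes; origin on the bench top under its hinge. The short rod lies on it.
- rod_flag (a joint): Angle of the short rod's flag (rad), as the bearing's; starts at 0, red up, and stays so.
- pivot_station: a flag station like the bearing's, same sizes and axes; origin on the bench top under its hinge. The small pivot block lies on it.
- pivot_flag (a joint): Angle of the pivot block's flag (rad), as the bearing's; starts at about pi, green up, and stays so.
- ball_bearing: Loose grey ball bearing with its balls in a cage between two rings, 84 mm across, 16 mm high, lying on its station; origin at the centre of its underside.
- spline_rod: Loose short grey steel rod 17 x 68 x 10 mm, lying across its station; origin at the centre of its underside.
- pivot_block: Loose small grey alloy block 18 x 20 x 28 mm with a round boss on top, on its station; origin at the centre of its underside.

How it is judged:
At the end, for the whole second after the job is handed in: The bearing's flag lies flat on its far side, green up, within about 9 degrees, at rest; the rod's flag is still red up and the pivot block's still green up, within 9 degrees; bearing, rod and pivot block lie within 12 mm of where they were (value of joint each of bearing_flag, pivot_flag above 2.99 rad and velocity of joint bearing_flag below 0.05 rad/s and value of joint rod_flag below 0.15 rad and distance of each of ball_bearing, spline_rod, pivot_block from where it was at the start of the episode below 0.012 m); the robot touches nothing.
It fails at once if the bearing's flag or its fin is pinched (both sides pressed by the fingers at once with over 5 N) ((contact force between the fingers and bearing_flag_c1 above 5 N and contact force between the fingers and bearing_flag_c4 above 5 N) or (contact force between the fingers and bearing_flag_c2 above 5 N and contact force between the fingers and bearing_flag_c5 above 5 N) or (contact force between the fingers and bearing_flag_c3 above 5 N and contact force between the fingers and bearing_flag_c6 above 5 N)).
It fails at once if the bearing's flag is pushed roughly, with over 20 N (contact force between anything else and bearing_flag above 20 N).
It fails at once if another flag is moved by more than about 15 degrees (value of joint rod_flag above 0.26 rad or value of joint pivot_flag below 2.88 rad).
It fails at once if a part on the stations is shifted or lifted by more than 15 mm (distance of any of ball_bearing, spline_rod, pivot_block from where it was at the start of the episode above 0.015 m).
It also fails if it takes over 38 s, if anything falls off the work surface, if the arm or the gripper's body presses on something with over 40 N, if the wrist force passes 120 N, or if a joint passes its speed limit or range.

### The arm

A 6-joint arm with a two-finger parallel gripper is mounted at the origin on a cart in front of the work surface, level with it; the furniture and walls round the work are solid. World frame = base frame: x ahead of the robot, y to its left, z up, the work surface at z = 0. Lengths are in m, angles in rad, forces in N, time in s.
With the tool pointing down it reaches from about 0.225 to 0.875 m from the base axis. Payload 3.4 kg.
Tool frame: the origin (TCP) lies midway between the tips of the shut fingers; the grasp point (between the pads) lies 19 mm behind it (manip.tcp_to_grasp is the distance from the TCP to the grasp point, in m); x points along the fingers, y is the direction in which the jaws open and shut, and the axes are right-handed (so a half turn about x gives the same grasp; the last joint's range is limited). The gripper opens to 85 mm and grips with 20 to 120 N. Pads are 22 mm wide; open, the fingers measure 114 mm over their backs; the gripper's body (76 mm by 85 mm) begins 54 mm behind the grasp point. The pads swing forward as they close: fully open they stand 13 mm farther back than shut.
Start: joints at [1.012, 0.276, 1.505, -0, 1.361, -0.121], TCP at [0.244, 0.521, 0.231] pointing down, gripper open.
Joint ranges: [-2.89, 2.89], [-0.75, 2.08], [0.22, 2.7], [-1.18, 4.32], [0.11, 2.71], [-2.7, 2.7]. Speed limits (rad/s): [2.57, 2.57, 3.14, 3.14, 3.14, 3.14].

### API

Orientations are given as a unit quaternion [w, x, y, z].
In Python, from rig import readout, eyes, job, manip gives the robot as it stands. The module is installed in compiled form; this text tells all that it offers.
- The arm moves only by the tool carry_out, never from a script. Its argument "deltas" is one flat list of numbers, 7 for each row, row after row: the shift along the tool's x, y, z scaled (see below), then the turn, a rotation vector about the tool's x, y, z scaled (see below), then the opening, from -1 (shut) to 1 (fully open). In form: [dx, dy, dz, ax, ay, az, grip, dx, dy, dz, ax, ay, az, grip, ...]. A call has 1 to 10 rows; each row shifts and turns the commanded pose from where the row before left it, along the tool's axes as they then stand; what a row does not reach is not made up. The controller multiplies each number of a shift by 60 mm and each number of a turn by 4 degrees. A row lasts 1/8 s, in which the tool goes at most 62.5 mm and 10.7 degrees, less where a joint would pass 70% of its speed; a pose out of reach is approached as far as the arm can. A call with a number of a shift or a turn outside -1 to 1 is refused whole. A call with a gripper value outside its range is refused whole. The fingers move at their own pace and stop on an object; "newtons" is the grip in N (left out, the last holds). Time passes only in rows, so rows that do not move let the fingers close. It gives the time, the measured TCP pose, the force and the opening at its end, in the units of the state.
- readout.get_state(): the state, without advancing time (a new reading comes with each control period).
- eyes.get_image(name): name is "side" or "top"; returns a dict with "color" (420x560x3 uint8, red, green, blue), "z_map" (420x560 float32, m along the optical axis (not along the pixel's ray), 0 where there is no reading), "mtx" (3x3 intrinsics, pixels), "distortion" ([k1, k2, p1, p2, k3] as OpenCV has them; the pictures are not rectified), "origin" and "orientation" of the camera in the world. Camera axes: x right, y down, z forward; pixel columns grow to the right and rows downward; lengths in m; the calibration is good to about 2 mm. A picture is of the moment at which its call begins.
- job.sign_off(): hands the job in, once; it reports no verdict.
The state is a dict: "clock": time; "qpos": joint angles; "qd": joint speeds; "effort": joint torques, N m; "position": TCP position; "ee_rot": TCP orientation; "contact_force": force on the tool from outside, world axes, zero at the start; "moment": the same for the moment, N m; "width": finger opening in m.
Only numpy, scipy, OpenCV 4.12 (cv2) and the standard library are available. Lean on these libraries where they do the work, as an engineer would, in place of code of your own. Each camera call takes 0.05 s, during which the arm holds its last target.

## Working session

There is one attempt and no reset: what is moved stays moved. The work goes in short steps, Python scripts to look and compute and a tool call to move; the robot and the scene stay as the last step left them, time stands still between calls to the robot, and variables do not carry over. Pictures are saved under pics/ and viewed, and the job is handed in when it is done.

Besides the shell and the picture viewer there is one more tool, called after "Emit:" as name(argument=value, ...), one argument or row to a line, values as JSON. carry_out: Moves the arm, as the interface text tells. Its arguments: {"type":"object","properties":{"deltas":{"type":"array"},"newtons":{"type":"number"}},"required":["deltas"]}

```bash
mkdir -p pics
python3 - <<'E'
from rig import readout, eyes
import cv2
print(readout.get_state())
for n in("side","top"):
    d=eyes.get_image(n); cv2.imwrite(f"pics/{n}0.png",d["color"][:,:,::-1])
    print(n,d["mtx"],d["distortion"],d["origin"],d["orientation"])
E
```

```text
{'clock': 0.0, 'qpos': array([ 1.01199649e+00,  2.76596476e-01,  1.50616016e+00,  1.28493718e-05,
        1.36067820e+00, -1.20961794e-01]), 'qd': array([ 0.00024888, -0.00050112,  0.00078823,  0.00157469, -0.00135082,
       -0.00061727]), 'effort': array([-6.93330512e-04, -4.16776335e+01, -2.45802212e+01, -3.67527982e-04,
        1.13177451e-02, -2.39163164e-06]), 'position': array([0.24348558, 0.52031347, 0.23042809]), 'ee_rot': array([ 0.69000829,  0.1529539 ,  0.69045093, -0.15417905]), 'contact_force': array([ 0.19177058,  0.65771773, -0.47260351]), 'moment': array([ 0.00344608, -0.05973831, -0.0414428 ]), 'width': 0.08510244457228897}
side [[487.36467596   0.         282.3819961 ]
 [  0.         487.36467596 216.52598371]
 [  0.           0.           1.        ]] [-0.03498604  0.          0.          0.          0.        ] [0.39241204 0.70397976 0.6702206 ] [ 0.0346157  -0.07351966  0.91052767 -0.40538373]
top [[511.57302744   0.         283.96782852]
 [  0.         511.57302744 205.62388155]
 [  0.           0.           1.        ]] [0.04381921 0.         0.         0.         0.        ] [0.34612573 0.10008766 0.92537569] [ 0.03852828 -0.69935931  0.71086955 -0.06384839]
```

View pics/side0.png

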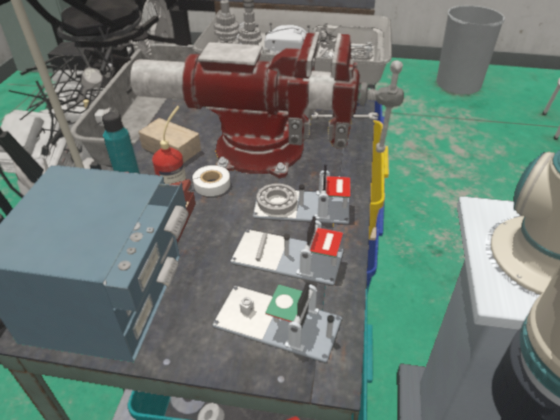

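View pics/top0.png

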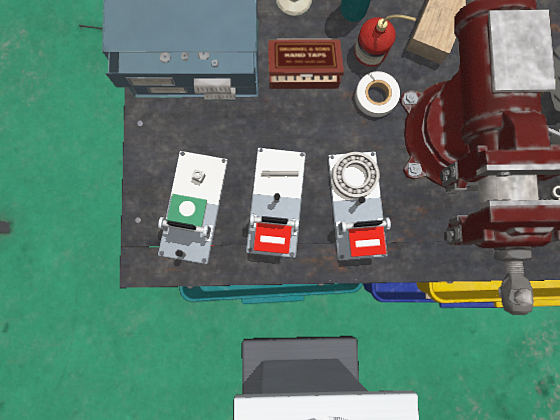

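The bearing station is the rightmost in the top picture (bearing near (355,175), red flag near (367,243)), with the vise just to its right. The rod's flag is next to it (272,240), and the pivot's green flag is on the left (187,210). Next I measure the hinge and the surroundings.

```bash
cat > h.py <<'E'
import numpy as np, cv2
from rig import readout, eyes
from scipy.spatial.transform import Rotation as R
def rot(q): return R.from_quat([q[1],q[2],q[3],q[0]])
def cloud(d):
    h,w=d["z_map"].shape
    u,v=np.meshgrid(np.arange(w),np.arange(h))
    p=cv2.undistortPoints(np.stack([u,v],-1).reshape(-1,1,2).astype(float),d["mtx"],d["distortion"]).reshape(h,w,2)
    z=d["z_map"]
    P=np.stack([p[...,0]*z,p[...,1]*z,z],-1)
    W=rot(d["orientation"]).apply(P.reshape(-1,3)).reshape(h,w,3)+d["origin"]
    W[z==0]=np.nan
    return W
E
python3 - <<'E'
from h import *
import cv2
np.set_printoptions(precision=4,suppress=True)
for n in("top","side"):
    d=eyes.get_image(n); W=cloud(d); c=d["color"].astype(int)
    np.savez(f"{n}0.npz",W=W,c=d["color"])
    red=(c[...,0]>180)&(c[...,1]<70)&(c[...,2]<70)&(W[...,2]>.045)&(W[...,2]<.08)
    red=red.astype(np.uint8); 
    k,l,s,ce=cv2.connectedComponentsWithStats(cv2.morphologyEx(red,cv2.MORPH_CLOSE,np.ones((9,9))))
    for i in range(1,k):
        if s[i,4]<100: continue
        m=(l==i)&(W[...,2]>.045)&(W[...,2]<.08)
        P=W[m]; r=cv2.minAreaRect((P[:,:2]*1000).astype(np.float32))
        print(n,ce[i],s[i,4],P.mean(0),np.median(P[:,2]),r)
    im=cv2.resize(d["color"][150:275,300:460] if n=="top" else d["color"][160:240,240:370],None,fx=5 if n=="top" else 6,fy=5 if n=="top" else 6,interpolation=cv2.INTER_CUBIC)
    cv2.imwrite(f"pics/{n}z.png",im[:600,:800,::-1])
W=np.load("top0.npz")["W"]; P=W.reshape(-1,3); P=P[~np.isnan(P[:,0])]
# height grid map
xs=np.arange(.24,.56,.02); ys=np.arange(.06,-.36,-.02)
for x in xs[::-1]:
    print("%.2f"%x,*["%3d"%(1000*P[(abs(P[:,0]-x)<.01)&(abs(P[:,1]-y)<.01)][:,2].max(initial=-.1)) for y in ys])
print(ys)
E
```

```text
top [272.4812 238.9906] 850 [0.4152 0.0884 0.0625] 0.06248949930895925 ((417.3154602050781, 88.73347473144531), (58.36060333251953, 45.44209289550781), 83.4281005859375)
top [367.2764 242.0674] 861 [ 0.4076 -0.0723  0.0625] 0.062471392583495655 ((409.13458251953125, -72.20155334472656), (45.55300521850586, 59.031951904296875), 4.032496452331543)
side [338.4982 186.213 ] 277 [ 0.4076 -0.0692  0.0628] 0.06280467600656992 ((407.969970703125, -70.03679656982422), (42.75653839111328, 61.506019592285156), 3.6146326065063477)
side [327.3757 240.7963] 378 [0.415  0.0888 0.0629] 0.06283359781396791 ((416.62298583984375, 91.06610107421875), (56.90026092529297, 43.175537109375), 83.04765319824219)
0.56  11  12   9   3  26  28  28  29  28   3   3  20  38 161 212 249 250 250 248 -100 -100
0.54  20  20   7   2  31  29  12  29  30   3   4  29  34 209 210 249 250 250 248 211 -100
0.52  11  11   2   5  29  30  28  30  28   3   3  12  15 266 265 265 265 267 264 211 -100
0.50  11  11   5   3  24  30  30  29  28   7   2   3   4 268 268 268 268 269 266 203 -100
0.48  11  11   2   3  13  11  60  59  11   
[... 645 characters left out ...]
   2   3 251 185 186   3   3   1
0.32 -100 -100 -100 -100 -100 -100 -100 -100 -100 -100 -100 -100 -100 -100 254 259 243 182 -100   0 -100
0.30 -100 -100 -100 -100 -100 -100 -100 -100 -100 -100 -100 -100 -100 -100 -100 253 187 185 -98  -8 -98
0.28 -100 -100 -100 -100 -100 -100 -100 -100 -100 -100 -100 -100 -100 -100 -100 -100 -100 -100 -100 -100 -100
0.26 -100 -100 -100 -100 -100 -100 -100 -100 -100 -100 -100 -100 -100 -100 -100 -100 -100 -100 -100 -100 -100
0.24 -100 -100 -100 -100 -100 -100 -100 -100 -100 -100 -100 -100 -100 -100 -100 -100 -100 -100 -100 -100 -100
[ 0.06  0.04  0.02 -0.   -0.02 -0.04 -0.06 -0.08 -0.1  -0.12 -0.14 -0.16
 -0.18 -0.2  -0.22 -0.24 -0.26 -0.28 -0.3  -0.32 -0.34]
```

View pics/topz.png

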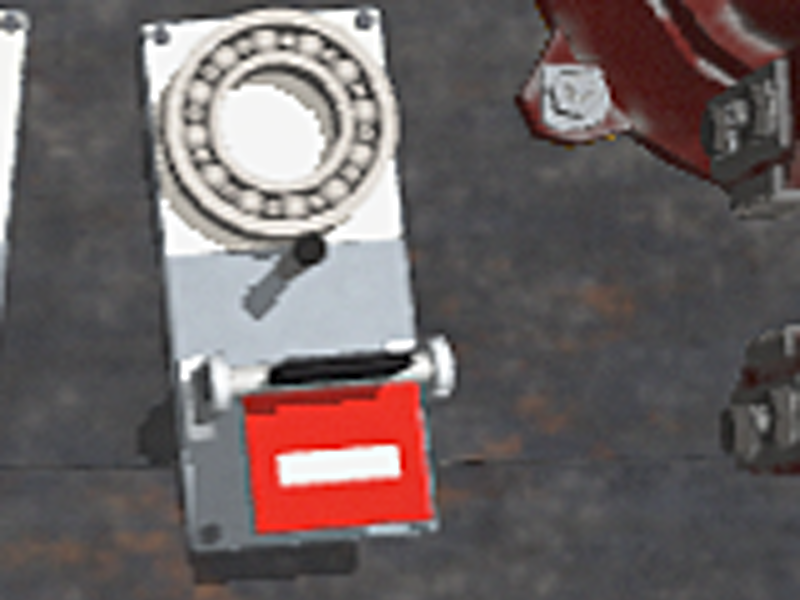

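View pics/sidez.png

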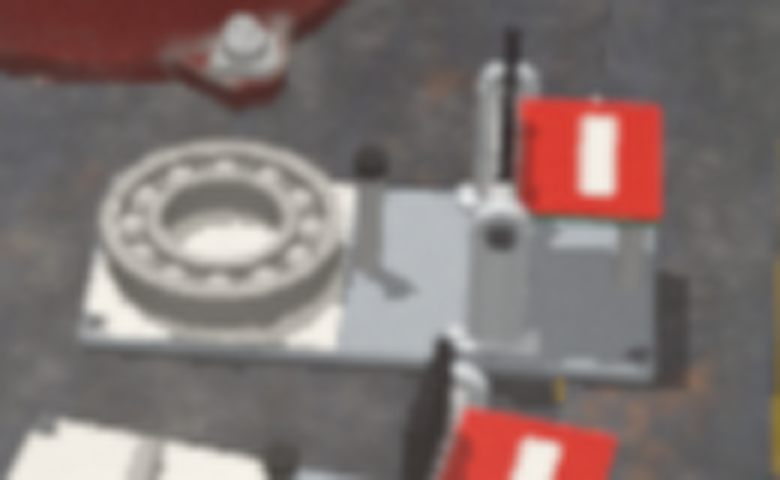

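Run:
```python
from h import *
np.set_printoptions(precision=4,suppress=True)
# fin points z 85..105; bearing ring
for n in("top","side"):
    W=np.load(f"{n}0.npz")["W"];P=W.reshape(-1,3);P=P[~np.isnan(P[:,0])]
    b=(P[:,0]>.37)&(P[:,0]<.49)&(P[:,1]>-.13)&(P[:,1]<-.01)
    f=P[b&(P[:,2]>.088)&(P[:,2]<.11)]
    print(n,"fin",len(f),f.min(0),f.max(0),np.median(f,0),cv2.minAreaRect((f[:,:2]*1000).astype(np.float32)))
    g=(P[:,0]>.47)&(P[:,0]<.62)&(P[:,1]>-.13)&(P[:,1]<.01)&(P[:,2]>.02)&(P[:,2]<.04)
    print(cv2.minEnclosingCircle((P[g][:,:2]*1000).astype(np.float32)))
    pl=P[(P[:,0]>.33)&(P[:,0]<.62)&(P[:,1]>-.15)&(P[:,1]<.02)&(P[:,2]>.0065)&(P[:,2]<.013)]
    print("plate",cv2.minAreaRect((pl[:,:2]*1000).astype(np.float32)))
s=readout.get_state(); print(s["clock"]); M=rot(s["ee_rot"]).as_matrix(); print(M)
```

```text
top fin 110 [ 0.4335 -0.0924  0.0895] [ 0.4413 -0.0489  0.1018] [ 0.4375 -0.0694  0.0974] ((437.6941223144531, -70.539306640625), (6.150992393493652, 43.53023147583008), 3.8922998905181885)
((526.2593383789062, -65.6482925415039), 48.293243408203125)
plate ((480.04461669921875, -66.7947769165039), (194.1824188232422, 91.37865447998047), 3.760239839553833)
side fin 50 [ 0.4335 -0.09    0.0896] [ 0.4404 -0.0455  0.0999] [ 0.4366 -0.0615  0.0973] ((436.7406921386719, -67.77452087402344), (5.794405937194824, 44.487449645996094), 2.1762495040893555)
((525.8939208984375, -63.30500411987305), 48.15797805786133)
plate ((480.421142578125, -64.14572143554688), (193.5786590576172, 90.85398864746094), 3.612247943878174)
0.2
[[-0.0006  0.424   0.9057]
 [-0.0009  0.9057 -0.424 ]
 [-1.     -0.0011 -0.0001]]
```

Emit:
carry_out(
  deltas=[0, 0, 0, -0.9, 0, 0, -1, 0, 0, 0, -0.9, 0, 0, -1, 0, 0, 0, -0.9, 0, 0, -1, 0, 0, 0, -0.9, 0, 0, -1, 0, 0, 0, -0.9, 0, 0, -1, 0, 0, 0, -0.9, 0, 0, -1, 0, 0, 0, -0.9, 0, 0, -1, 0, 0, 0, -0.9, 0, 0, -1],
  newtons=20,
)

```text
clock: 1.2
position: [0.2437, 0.5207, 0.2311]
ee_rot: [0.707, -0.024, 0.707, 0.024]
contact_force: [-0.5, -0.7, 0.0]
width: 0.0001
```

```bash
cat > st.py <<'E'
from h import *
np.set_printoptions(precision=4,suppress=True)
s=readout.get_state(); M=rot(s["ee_rot"]).as_matrix()
H=np.array([.437,-.069,.06]);a=.065
S=np.array([[np.cos(a),np.sin(a),0],[-np.sin(a),np.cos(a),0],[0,0,1]])
print("t",s["clock"],"pos",s["position"],"station mm",1000*S@(s["position"]-H),"F",S@s["contact_force"],"w",s["width"])
print("heading z deg",np.degrees(np.arctan2(M[1,2],M[0,2])),"x",M[:,0],"q",s["qpos"])
E
python3 st.py
```

```text
t 1.2 pos [0.2437 0.5207 0.2311] station mm [-154.5782  600.9611  171.0659] F [-0.5814 -0.6177  0.0252] w 8.206113971203555e-05
heading z deg 3.8342830765383926 x [-0.0002 -0.0004 -1.    ] q [ 1.012   0.2761  1.5053 -0.      1.3607 -0.6257]
```

Emit:
carry_out(
  deltas=[0, -0.7, 0.15, 0, 0, 0, -1, 0, -0.7, 0.15, 0, 0, 0, -1, 0, -0.7, 0.15, 0, 0, 0, -1, 0, -0.7, 0.15, 0, 0, 0, -1, 0, -0.7, 0.15, 0, 0, 0, -1, 0, -0.7, 0.15, 0, 0, 0, -1, 0, -0.7, 0.15, 0, 0, 0, -1],
)

```text
clock: 2.08
position: [0.3258, 0.2301, 0.2313]
ee_rot: [0.707, -0.023, 0.707, 0.023]
contact_force: [0.9, 0.5, 1.0]
width: 0.0001
```

Emit:
carry_out(
  deltas=[0, -0.7, 0.15, 0, 0, 0, -1, 0, -0.7, 0.15, 0, 0, 0, -1, 0, -0.7, 0.15, 0, 0, 0, -1, 0, -0.7, 0.15, 0, 0, 0, -1, 0, -0.7, 0.15, 0, 0, 0, -1, 0, -0.7, 0.15, 0, 0, 0, -1, 0, -0.7, 0.15, 0, 0, 0, -1, 0, 0, 0, 0, 0, 0, -1],
)

```text
clock: 3.08
position: [0.4085, -0.0603, 0.2312]
ee_rot: [0.707, -0.022, 0.707, 0.021]
contact_force: [0.5, 1.3, 0.9]
width: 0.0004
```

```bash
python3 st.py
python3 - <<'E'
from h import *
for n in("side","top"):
    d=eyes.get_image(n); cv2.imwrite(f"pics/{n}1.png",d["color"][:,:,::-1])
E
```

```text
t 3.075 pos [ 0.4085 -0.0603  0.2312] station mm [-27.906   10.5533 171.1629] F [0.5895 1.2495 0.9292] w 0.0003906402075477242
heading z deg 3.4717227164713296 x [ 0.0003 -0.0008 -1.    ] q [-0.3148  0.0273  1.8137 -0.0007  1.3001 -1.946 ]
```

View pics/side1.png

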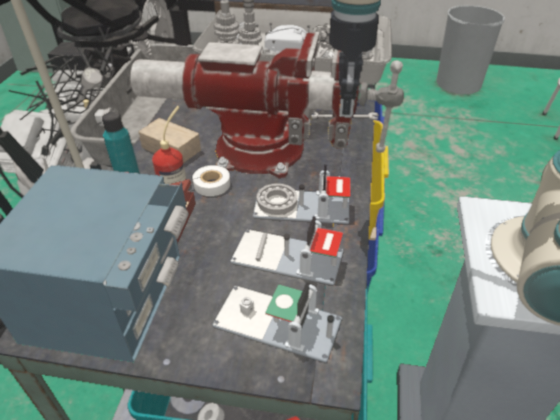

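View pics/top1.png

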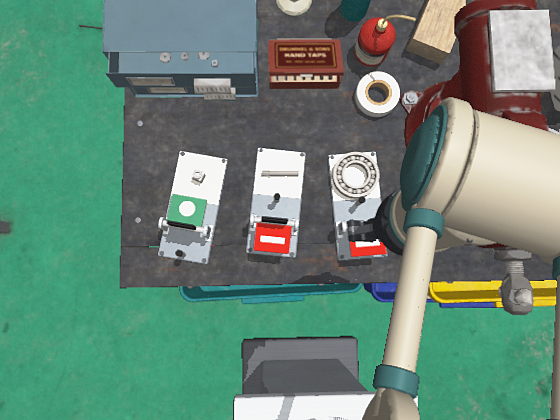

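Run:
```python
from h import *
W0=np.load("top0.npz")["W"]
d=eyes.get_image("top");W=cloud(d)
m=(W[...,2]-W0[...,2]>.03)|(np.isnan(W0[...,2])&(W[...,2]>.1))
P=W[m];P=P[~np.isnan(P[:,0])]
xs=np.arange(.0,.60,.03); ys=np.arange(.06,-.36,-.03)
print("     ",*["%4d"%(y*1000) for y in ys])
for x in xs[::-1]:
    print("%.2f "%x,*["%4d"%(1000*P[(abs(P[:,0]-x)<.015)&(abs(P[:,1]-y)<.015)][:,2].max(initial=0)) for y in ys])
    print("      ",*["%4d"%(1000*min(9,P[(abs(P[:,0]-x)<.015)&(abs(P[:,1]-y)<.015)][:,2].min(initial=9)) ) for y in ys])
d=eyes.get_image("side");W=cloud(d);W0=np.load("side0.npz")["W"]
m=(np.abs(W-W0).max(-1)>.03)
P=W[m];P=P[~np.isnan(P[:,0])];P=P[(P[:,0]>.3)]
for z in np.arange(.2,.6,.02):
    Q=P[abs(P[:,2]-z)<.01]
    if len(Q): print("%.2f"%z,len(Q),Q.min(0),Q.max(0))
```

```text
60   30    0  -30  -60  -90 -120 -150 -180 -210 -240 -269 -300 -330
0.57     0    0    0    0    0    0    0    0    0    0  239  223  232    0
       9000 9000 9000 9000 9000 9000 9000 9000 9000 9000  238  223  232 9000
0.54     0    0    0    0    0    0    0    0    0    0    0    0    0    0
       9000 9000 9000 9000 9000 9000 9000 9000 9000 9000 9000 9000 9000 9000
0.51     0    0    0    0    0    0    0    0    0    0    0    0    0    0
       9000 9000 9000 9000 9000 9000 9000 9000 9000 9000 9000 9000 9000 9000
0.48     0    0    0    0    0    0    0    0    0    0    0    0    0    0
       9000 9000 9000 9000 9000 9000 9000 9000 9000 9000 9000 9000 9000 9000
0.45     0    0  636  635  626  617    0    0    0    0    0    0    0    0
       9000 9000  582  369  611  611 9000 9000 9000 9000 9000 9000 9000 9000
0.42     0    0  639  638  635  631    0    0    0    0    0    0    0    0
       9000 9000  315  300  619  612 9000 9000 9000 9000 9000 9000 9000 9000
0.39     0    0  635  635  635    0    0    0    0    0  189    0    0    0
       9000 9000  300  278  234 9000 9
[... 2341 characters left out ...]
0.01528161  0.28968748]
0.30 143 [ 0.38749458 -0.05914961  0.29021846] [ 0.42074042 -0.00082927  0.30988941]
0.32 338 [ 0.38503211 -0.04634363  0.31000959] [0.4241952  0.00735186 0.32992939]
0.34 321 [ 0.38447081 -0.07167958  0.33001932] [ 0.42503709 -0.00780423  0.34974605]
0.36 388 [ 0.36955055 -0.05247175  0.35010303] [ 0.44135341 -0.0168007   0.3699993 ]
0.38 609 [ 0.36899911 -0.0545697   0.37003761] [ 0.44262947 -0.01736679  0.3899874 ]
0.40 740 [ 0.36905387 -0.07487126  0.39002035] [ 0.4427132  -0.01733439  0.40985664]
0.42 586 [ 0.36954054 -0.06130726  0.41000982] [ 0.44066949 -0.01731551  0.42999794]
0.44 221 [ 0.371778   -0.04431283  0.43003243] [ 0.43676855 -0.01839578  0.4394411 ]
```

The fingers are over the red flag and clear of the vise. I'll centre in y and descend to about 25 mm above the hinge level.

Emit:
carry_out(
  deltas=[0, -0.18, 0.05, 0, 0, 0, -1, 0.5, 0, 0, 0, 0, 0, -1, 0.5, 0, 0, 0, 0, 0, -1, 0.5, 0, 0, 0, 0, 0, -1, 0.4, 0, 0, 0, 0, 0, -1, 0.3, 0, 0, 0, 0, 0, -1, 0.2, 0, 0, 0, 0, 0, -1, 0, 0, 0, 0, 0, 0, -1],
)

```text
clock: 4.28
position: [0.411, -0.0681, 0.0868]
ee_rot: [0.706, -0.023, 0.707, 0.023]
contact_force: [-0.7, -0.9, -0.5]
width: 0.0001
```

```bash
python3 st.py
python3 - <<'E'
from h import *
d=eyes.get_image("side"); cv2.imwrite(f"pics/side2.png",cv2.resize(d["color"][100:240,240:400],None,fx=4,fy=4)[:,:,::-1])
E
```

```text
t 4.275 pos [ 0.411  -0.0681  0.0868] station mm [-25.884    2.5426  26.8058] F [-0.7873 -0.8955 -0.4843] w 9.793721515366511e-05
heading z deg 3.75201328966218 x [-0.0013  0.0005 -1.    ] q [-0.3317  0.1827  2.044   0.      0.9162 -1.968 ]
```

View pics/side2.png

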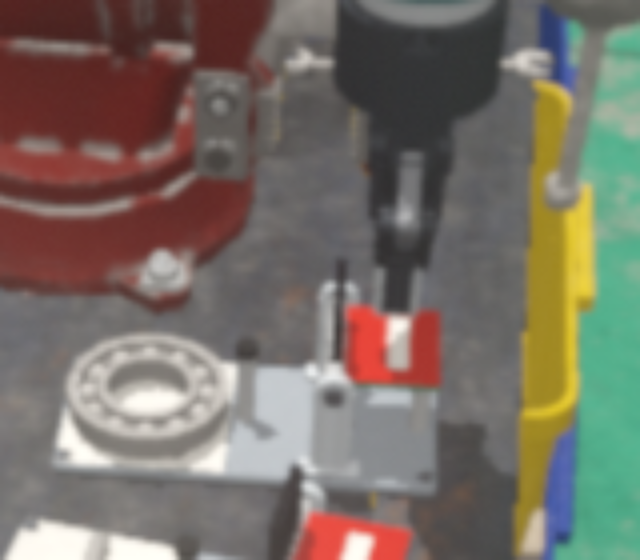

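Emit:
carry_out(
  deltas=[0, -0.02, 0.06, 0, 0, 0, -1, 0, -0.02, 0.06, 0, 0, 0, -1, 0, 0, 0.06, 0, 0, 0, -1, 0, 0, 0.06, 0, 0, 0, -1, 0, 0, 0.06, 0, 0, 0, -1, 0, 0, 0.06, 0, 0, 0, -1, 0, 0, 0.06, 0, 0, 0, -1, 0, 0, 0.06, 0, 0, 0, -1, 0, 0, 0.06, 0, 0, 0, -1, 0, 0, 0.06, 0, 0, 0, -1],
)

```text
clock: 5.58
position: [0.4477, -0.0684, 0.0873]
ee_rot: [0.707, -0.023, 0.707, 0.023]
contact_force: [0.1, 0.6, 1.0]
width: -0.0003
```

```bash
python3 st.py
python3 - <<'E'
from h import *
d=eyes.get_image("side"); cv2.imwrite(f"pics/side3.png",cv2.resize(d["color"][100:240,240:400],None,fx=4,fy=4)[:,:,::-1])
E
```

```text
t 5.575 pos [ 0.4477 -0.0684  0.0873] station mm [10.7297 -0.1312 27.298 ] F [0.0949 0.5824 1.002 ] w -0.00026234845169408847
heading z deg 3.7159223815063154 x [ 0.0002  0.0001 -1.    ] q [-0.3056  0.2306  1.9739  0.0001  0.9369 -1.9413]
```

View pics/side3.png

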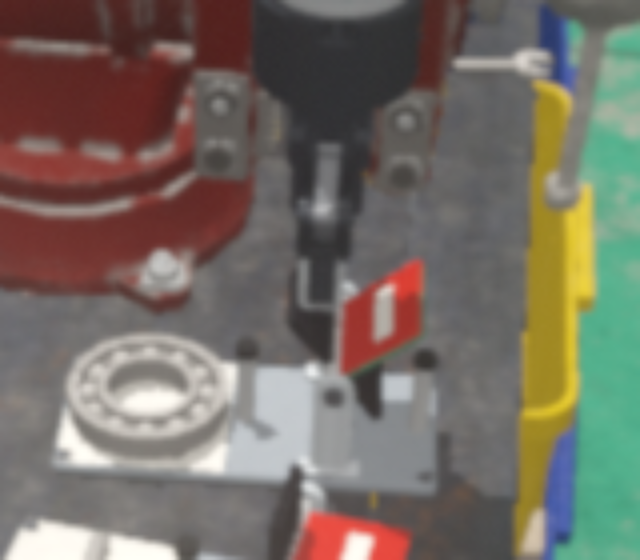

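Emit:
carry_out(
  deltas=[0.05, 0, 0.02, 0, 0, 0, -1, 0.05, 0, 0.02, 0, 0, 0, -1, 0.05, 0, 0.02, 0, 0, 0, -1, 0.04, 0, 0.02, 0, 0, 0, -1, 0.04, 0, 0.02, 0, 0, 0, -1, 0.03, 0, 0.02, 0, 0, 0, -1, 0.03, 0, 0.02, 0, 0, 0, -1, 0, 0, 0, 0, 0, 0, -1],
)

```text
clock: 6.62
position: [0.4558, -0.0678, 0.0697]
ee_rot: [0.707, -0.023, 0.707, 0.023]
contact_force: [-0.1, -0.4, 0.4]
width: -0.0
```

```bash
python3 st.py
python3 - <<'E'
from h import *
d=eyes.get_image("side"); cv2.imwrite(f"pics/side4.png",cv2.resize(d["color"][100:240,240:400],None,fx=4,fy=4)[:,:,::-1])
E
```

```text
t 6.625 pos [ 0.4558 -0.0678  0.0697] station mm [18.8171 -0.0547  9.7046] F [-0.1757 -0.3905  0.4404] w -1.7179921154479828e-06
heading z deg 3.719691588630628 x [-0.0002  0.0002 -1.    ] q [-0.299   0.2646  1.9814  0.0002  0.8958 -1.9349]
```

View pics/side4.png

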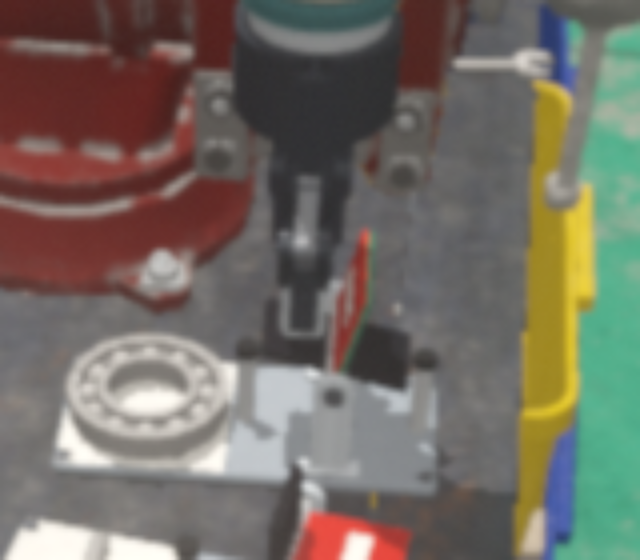

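Emit:
carry_out(
  deltas=[-0.1, 0, 0, 0, 0, 0, -1, -0.3, 0, 0, 0, 0, 0, -1, -0.5, 0, 0, 0, 0, 0, -1, -0.5, 0, 0, 0, 0, 0, -1, -0.5, 0, 0, 0, 0, 0, -1, 0, 0, 0, 0, 0, 0, -1],
)

```text
clock: 7.42
position: [0.4575, -0.0684, 0.1865]
ee_rot: [0.709, -0.024, 0.705, 0.022]
contact_force: [0.6, -0.9, -0.6]
width: -0.0006
```

```bash
python3 st.py
python3 - <<'E'
from h import *
d=eyes.get_image("side"); cv2.imwrite(f"pics/side5.png",cv2.resize(d["color"][100:240,240:400],None,fx=4,fy=4)[:,:,::-1])
W=cloud(d);c=d["color"].astype(int)
S=np.array([[np.cos(.065),np.sin(.065),0],[-np.sin(.065),np.cos(.065),0],[0,0,1]])
P=(W-np.array([.437,-.069,.06]))@S.T*1000
m=(c[...,0]>120)&(c[...,1]<70)&(c[...,2]<70)&(abs(P[...,0])<60)&(abs(P[...,1])<40)&(P[...,2]>5)&(P[...,2]<70)
Q=P[m];print(len(Q),Q.min(0),Q.max(0),np.polyfit(Q[:,2],Q[:,0],1))
E
```

```text
t 7.425 pos [ 0.4575 -0.0684  0.1865] station mm [ 20.4964  -0.7398 126.5088] F [ 0.5519 -0.9019 -0.5807] w -0.0005983422322269902
heading z deg 3.7191101663988655 x [ 0.006  -0.0018 -1.    ] q [-0.2991  0.1353  1.8086  0.0001  1.1915 -1.9348]
52 [-11.08099299 -28.92791199  17.17895674] [-1.8188614  32.55073342 51.32037186] [-0.24542036  2.5206569 ]
```

View pics/side5.png

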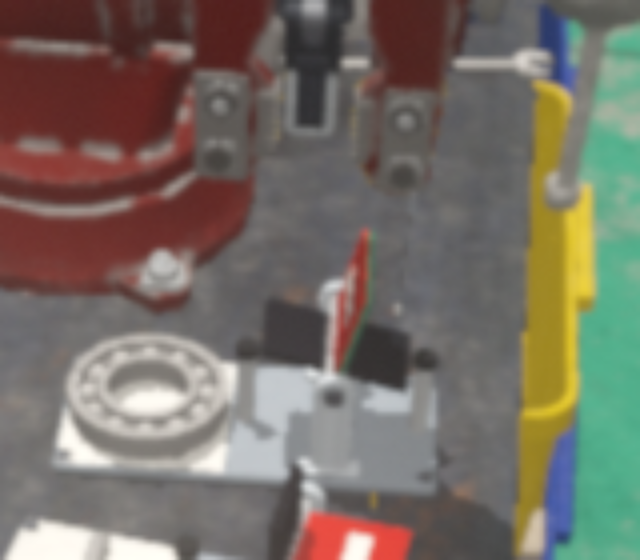

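The flag stands by itself at about 76°. Now I come round to the robot's side.

Emit:
carry_out(
  deltas=[0, 0, -0.4, 0, 0, 0, -1, 0, 0, -0.4, 0, 0, 0, -1, 0, 0, -0.4, 0, 0, 0, -1, 0, 0, 0, 0, 0, 0, -1, 0.4, 0, 0, 0, 0, 0, -1, 0.4, 0, 0, 0, 0, 0, -1, 0.4, 0, 0, 0, 0, 0, -1, 0.2, 0, 0, 0, 0, 0, -1, 0, 0, 0, 0, 0, 0, -1],
)

```text
clock: 8.6
position: [0.3838, -0.0724, 0.0991]
ee_rot: [0.706, -0.023, 0.707, 0.023]
contact_force: [-0.4, -0.1, 0.3]
width: 0.0
```

```bash
python3 st.py
python3 - <<'E'
from h import *
d=eyes.get_image("side"); cv2.imwrite(f"pics/side6.png",cv2.resize(d["color"][100:240,240:400],None,fx=4,fy=4)[:,:,::-1])
E
```

```text
t 8.6 pos [ 0.3838 -0.0724  0.0991] station mm [-53.3148   0.0994  39.0581] F [-0.3799 -0.0311  0.266 ] w 3.0953992680959827e-06
heading z deg 3.7180959373861566 x [-0.0019  0.0009 -1.    ] q [-0.3652  0.1293  2.0741  0.0002  0.9403 -2.001 ]
```

View pics/side6.png

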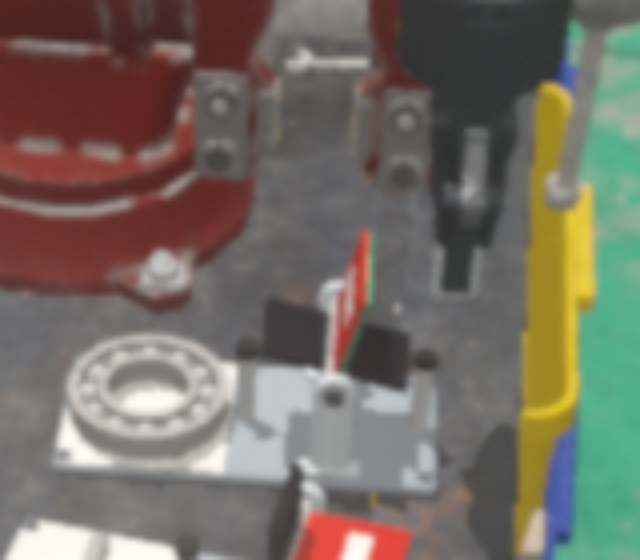

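Emit:
carry_out(
  deltas=[0, 0, 0.12, 0, 0, 0, -1, 0, 0, 0.12, 0, 0, 0, -1, 0, 0, 0.1, 0, 0, 0, -1, 0, 0, 0.06, 0, 0, 0, -1, 0, 0, 0.06, 0, 0, 0, -1, 0, 0, 0.06, 0, 0, 0, -1, 0, 0, 0.06, 0, 0, 0, -1, 0, 0, 0.06, 0, 0, 0, -1, 0, 0, 0.06, 0, 0, 0, -1, 0, 0, 0.06, 0, 0, 0, -1],
)

```text
clock: 9.9
position: [0.4297, -0.0696, 0.0999]
ee_rot: [0.707, -0.023, 0.707, 0.023]
contact_force: [-0.6, 0.3, 0.2]
width: -0.0001
```

Emit:
carry_out(
  deltas=[0, 0, 0.06, 0, 0, 0, -1, 0, 0, 0.06, 0, 0, 0, -1, 0, 0, 0.06, 0, 0, 0, -1, 0, 0, 0.06, 0, 0, 0, -1],
)

```text
clock: 10.4
position: [0.4441, -0.0686, 0.0999]
ee_rot: [0.707, -0.023, 0.707, 0.023]
contact_force: [0.2, 0.6, 0.8]
width: 0.0001
```

```bash
python3 st.py
python3 - <<'E'
from h import *
d=eyes.get_image("side"); cv2.imwrite(f"pics/side7.png",cv2.resize(d["color"][100:240,240:400],None,fx=4,fy=4)[:,:,::-1])
E
```

```text
t 10.4 pos [ 0.4441 -0.0686  0.0999] station mm [ 7.0787 -0.1042 39.8763] F [0.2302 0.5464 0.7697] w 7.542305153519775e-05
heading z deg 3.7147460622021016 x [ 0.0001  0.0001 -1.    ] q [-0.3085  0.2098  1.9632  0.0001  0.9685 -1.9442]
```

View pics/side7.png

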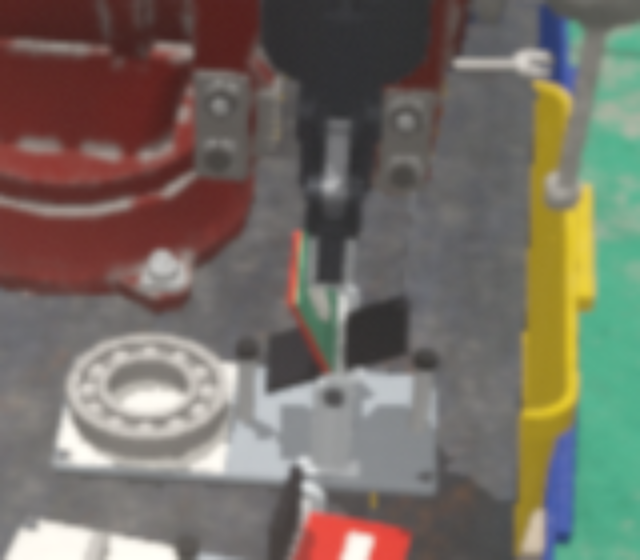

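Emit:
carry_out(
  deltas=[0.02, 0, 0.05, 0, 0, 0, -1, 0.03, 0, 0.05, 0, 0, 0, -1, 0.03, 0, 0.05, 0, 0, 0, -1, 0.03, 0, 0.05, 0, 0, 0, -1, 0.04, 0, 0.03, 0, 0, 0, -1, 0.04, 0, 0.03, 0, 0, 0, -1, 0.04, 0, 0.03, 0, 0, 0, -1, 0.04, 0, 0.02, 0, 0, 0, -1, 0.04, 0, 0.02, 0, 0, 0, -1, 0.04, 0, 0.01, 0, 0, 0, -1],
)

```text
clock: 11.7
position: [0.4642, -0.0674, 0.0787]
ee_rot: [0.707, -0.023, 0.707, 0.023]
contact_force: [0.6, 0.5, -0.7]
width: -0.0002
```

Emit:
carry_out(
  deltas=[0.04, 0, 0, 0, 0, 0, -1, 0.04, 0, 0, 0, 0, 0, -1, 0.04, 0, 0, 0, 0, 0, -1],
)

```text
clock: 12.08
position: [0.4641, -0.0673, 0.0715]
ee_rot: [0.707, -0.023, 0.707, 0.023]
contact_force: [-0.6, 1.0, 0.4]
width: 0.0003
```

```bash
python3 st.py
python3 - <<'E'
from h import *
d=eyes.get_image("side"); cv2.imwrite(f"pics/side8.png",cv2.resize(d["color"][100:240,240:400],None,fx=4,fy=4)[:,:,::-1])
E
```

```text
t 12.075 pos [ 0.4641 -0.0673  0.0715] station mm [27.1802 -0.0824 11.5103] F [-0.5099  1.0097  0.3866] w 0.00025012845614936786
heading z deg 3.718874397029417 x [-0.0001  0.0001 -1.    ] q [-0.2926  0.2727  1.9626  0.0001  0.9064 -1.9284]
```

View pics/side8.png

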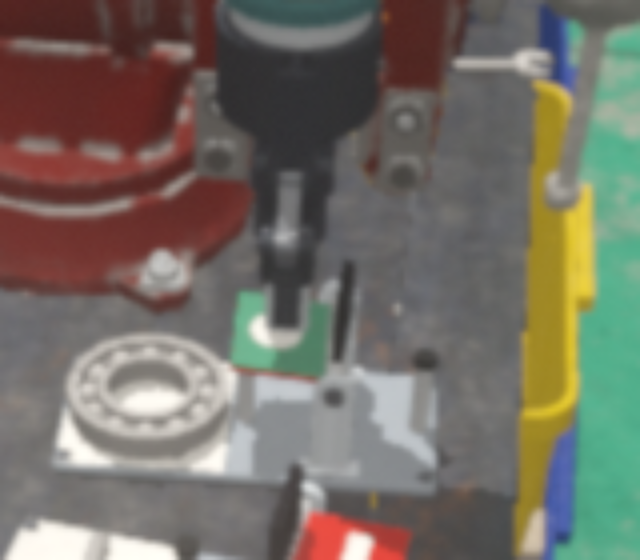

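Green is up and nearly flat. I lift clear, wait for it to settle, and check.

Emit:
carry_out(
  deltas=[-0.1, 0, 0, 0, 0, 0, -1, -0.3, 0, 0, 0, 0, 0, -1, -0.6, 0, 0, 0, 0, 0, -1, -0.7, 0, 0, 0, 0, 0, -1, -0.7, 0, 0, 0, 0, 0, -1, -0.5, 0, 0, 0, 0, 0, -1, 0, 0, 0, 0, 0, 0, -1, 0, 0, 0, 0, 0, 0, -1],
)

```text
clock: 13.12
position: [0.4635, -0.0671, 0.2451]
ee_rot: [0.706, -0.023, 0.707, 0.023]
contact_force: [-0.0, -0.4, 0.3]
width: -0.0002
```

Emit:
carry_out(
  deltas=[0, 0, 0, 0, 0, 0, -1, 0, 0, 0, 0, 0, 0, -1, 0, 0, 0, 0, 0, 0, -1, 0, 0, 0, 0, 0, 0, -1, 0, 0, 0, 0, 0, 0, -1, 0, 0, 0, 0, 0, 0, -1, 0, 0, 0, 0, 0, 0, -1, 0, 0, 0, 0, 0, 0, -1, 0, 0, 0, 0, 0, 0, -1, 0, 0, 0, 0, 0, 0, -1],
)

```text
clock: 14.38
position: [0.4641, -0.0673, 0.2457]
ee_rot: [0.707, -0.023, 0.707, 0.023]
contact_force: [-0.6, -1.2, 1.4]
width: 0.0001
```

```bash
python3 st.py
cat > chk.py <<'E'
from h import *
d=eyes.get_image("side"); cv2.imwrite(f"pics/side9.png",d["color"][:,:,::-1])
S=np.array([[np.cos(.065),np.sin(.065),0],[-np.sin(.065),np.cos(.065),0],[0,0,1]])
for n in("side","top"):
    d=eyes.get_image(n);W=cloud(d);c=d["color"].astype(int)
    P=(W-np.array([.437,-.069,.06]))@S.T*1000
    m=(c[...,1]>c[...,0]+25)&(c[...,1]>c[...,2]+15)&(P[...,0]>0)&(P[...,0]<60)&(abs(P[...,1])<40)&(P[...,2]>-20)&(P[...,2]<60)
    Q=P[m]
    if len(Q)<10: print(n,"few"); continue
    k=np.polyfit(Q[:,0],Q[:,2],1); print(n,len(Q),Q.min(0),Q.max(0),"flag deg",180+0-np.degrees(np.arctan(k[0])))
    W0=np.load(n+"0.npz")["W"]
    # scene change outside bearing flag
    ch=np.abs(W[...,2]-W0[...,2])>.008
    P0=W0[...]; b=(W0[...,0]>.36)&(W0[...,0]<.65)&(W0[...,1]>-.13)&(W0[...,1]<.32)&(W0[...,2]<.13)&(W[...,2]<.13)&~((np.abs((W0-np.array([.437,-.069,0]))@S.T)[...,0]<.062)&(W0[...,1]<-.0))
    v,u=np.nonzero(ch&b); print("changed",len(v), list(zip(u,v))[:10])
E
python3 chk.py
```

```text
t 14.375 pos [ 0.4641 -0.0673  0.2457] station mm [ 27.1976  -0.1088 185.6828] F [-0.658  -1.1382  1.375 ] w 5.4034987480631266e-05
heading z deg 3.7171318455183235 x [-0.      0.0001 -1.    ] q [-0.2927  0.1063  1.6893  0.0001  1.346  -1.9284]
side 333 [  4.62870715 -31.27835458   0.03974519] [52.02671908 32.21792447  5.64455979] flag deg 180.38494657668622
changed 2 [(np.int64(228), np.int64(412)), (np.int64(230), np.int64(414))]
top 718 [  2.9705879  -32.07681046  -4.65366326] [52.19264191 27.90303045 39.94030878] flag deg 183.53452905640412
changed 23 [(np.int64(384), np.int64(120)), (np.int64(272), np.int64(124)), (np.int64(151), np.int64(125)), (np.int64(373), np.int64(128)), (np.int64(244), np.int64(130)), (np.int64(210), np.int64(134)), (np.int64(206), np.int64(138)), (np.int64(273), np.int64(143)), (np.int64(293), np.int64(143)), (np.int64(356), np.int64(157))]
```

View pics/side9.png

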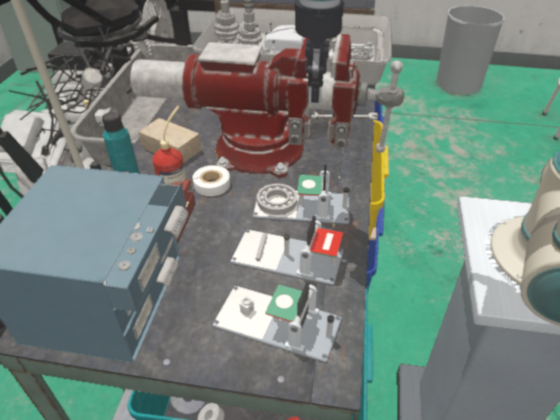

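The bearing's flag lies flat with green up at (309,184). The rod's flag is still red (327,241), the pivot's still green (286,302), and the parts are where they were. Handing in.

```bash
python3 -c "
from rig import job; print(job.sign_off())"
```

```text
the job is handed in; nothing more can be done
None
```

The bearing's flag now lies flat with its green face up, and I handed the job in at about 14.5 s of the 38 s allowed. With the fingers shut, I pushed the fin until the flag stood by itself at about 76°. I then lifted, came round to the robot's side and pushed the paddle over and down.

- **Bearing's flag:** the last side-camera fit gave about 180.4°. The top-camera fit gave 183.5°. I put the difference down to stray pixels in that fit, since its points reach 40 mm high. I didn't measure the flag's speed directly. The flag had more than 1 s to settle after the fingers lifted off.
- **Other flags and parts:** the rod's flag is still red up and the pivot block's still green up. Comparing depth images with the start showed only scattered noise (2 pixels in the side camera, 23 in the top) and no shifted part.
- **Forces:** measured tool force at the end of each move stayed at noise level, about 1–2 N. At the end the tool hung clear, about 180 mm above the flag.

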